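# Send the shuttle tray home and start the press at its touch-free eye

## Task

Push the heat press's shuttle tray all the way home under the hood, then start the press at the round touch-free eye: point the fingertips down at the middle of it from a couple of centimetres above and keep them there for two seconds. Never touch any of the three eyes, do not bring the fingertips down close over the square or the long one, and leave the jar, the tape roll and the spatula where they are.

Things in the scene. Friction and masses are not known exactly. Their poses are not given: they have to be found in the camera images.
- tray (a joint): slide of the shuttle tray, in m: 0 = pulled fully out, 0.12 = fully home against its stop under the hood. The tray stays where it is left; it slides with about 3 N of friction plus light damping (15 N per m/s). The stop is rigid.
- tray_face (a point): middle of the tray's flat front face (the push face), 58 mm above the bench; free bench lies before it. The point's y axis is the direction in which the tray slides home, x runs along the face, z is up. The tray is a grey box 150 mm wide, 275 mm long, underside 33 mm and top 83 mm above the bench; a black pad and metal tag on it stand 9 mm higher.
- press: white press with a blue hood, 260 mm wide, 340 mm long, 267 mm tall, fixed to the bench; origin at the centre of its underside, y axis as for the tray face. When the tray is home its face still stands 100 mm outside the hood and upper platen and 30 mm outside the 28 mm high base.
- round_eye_top (a point): top centre, 50 mm above the bench, of the round touch-free eye (start switch): a grey housing 68 mm in diameter with a round black window 42 mm across; z is up. It senses the middle between the fingertips. The three eyes stand in a row, about 120 mm apart, in any order, on an aluminium strip (100 x 360 x 8 mm) on the bench; all are fixed.
- square_eye_top (a point): top centre of the square eye: a grey housing 64 x 64 mm with a square black window, top 50 mm above the bench. To be left alone.
- long_eye_top (a point): top centre of the long eye: a grey housing 92 x 46 mm with a long narrow black window, top 50 mm above the bench. To be left alone.
- jar: loose closed jar, 52 mm in diameter, 75 mm tall, standing on the bench behind the strip of eyes; origin at the centre of its underside. A bystander.
- tape_roll: loose roll of brown tape lying flat behind the strip of eyes, 84 mm outside diameter, 24 mm high; origin at the centre of its underside. A bystander.
- spatula: loose spatula, 180 mm long, lying flat on the far side of the bench; origin at its underside near the middle. A bystander.

How it is judged:
On the way, in this order (a step that is already met when the one before it is completed fails the run):
1. the tray is pushed fully home (value of joint tray above 0.115 m), for 0.2 s.
2. the fingertips are held just above the middle of the round eye, without contact (horizontal distance between the grasp point and round_eye_top below 0.022 m and z of the grasp point in the frame of round_eye_top between 0.019 and 0.075 m), for 1.5 s.
At the end, for the whole second after the job is handed in: The tray is within 5 mm of fully home, after which the fingertips were held for at least 1.5 s within 22 mm sideways of the middle of the round eye and up to about 55 mm above it, never touching it; jar, tape roll and spatula at rest within 15 mm of where they stood (value of joint tray above 0.115 m and distance of each of jar, tape_roll, spatula from where it was at the start of the episode below 0.015 m and linear speed of each of jar, tape_roll, spatula below 0.03 m/s).
It fails at once if an eye is touched (contact force between any of round_eye, square_eye, long_eye and the fingers above 0.3 N or contact force between any of round_eye, square_eye, long_eye and the arm above 0.3 N).
It fails at once if the fingertips come down close over the square or the long eye ((horizontal distance between the grasp point and square_eye_top below 0.035 m and z of the grasp point in the frame of square_eye_top below 0.065 m) or (horizontal distance between the grasp point and long_eye_top below 0.035 m and z of the grasp point in the frame of long_eye_top below 0.065 m)).
It fails at once if the jar, tape roll or spatula is lifted or shifted (distance of any of jar, tape_roll, spatula from where it was at the start of the episode above 0.015 m).
It also fails if it takes over 48 s, if anything falls off the work surface, if the arm or the gripper's body presses on something with over 40 N, if the wrist force passes 120 N, or if a joint passes its speed limit or range.

## Robot

A 6-joint arm with a two-finger parallel gripper is mounted at the origin on the work surface. World frame = base frame: x ahead of the robot, y to its left, z up, the work surface at z = 0. Lengths are in m, angles in rad, forces in N, time in s.
With the tool pointing down it reaches from about 0.225 to 0.875 m from the base axis. Payload 3.4 kg.
Tool frame: the origin (TCP) lies on the centre line of the jaws, within the pads' length; the fingertips stand 11 mm ahead of it and the grasp point (between the pads) lies 8 mm behind it; z points along the fingers, y is the line along which they close (so a half turn about z gives the same grasp; the last joint's range is limited). The gripper opens to 85 mm and grips with 20 to 120 N. Pads are 22 mm wide; open, the fingers measure 114 mm over their backs; the gripper's body (76 mm by 85 mm) begins 54 mm behind the grasp point. The pads swing forward as they close: fully open they stand 13 mm farther back than shut.
Start: joints at [-1.423, 0.276, 1.505, -0, 1.361, -0.121], TCP at [0.153, -0.554, 0.242] pointing down, gripper open.
Joint ranges: [-2.89, 2.89], [-0.75, 2.08], [0.22, 2.7], [-1.18, 4.32], [0.11, 2.71], [-2.7, 2.7]. Speed limits (rad/s): [2.57, 2.57, 3.14, 3.14, 3.14, 3.14].

## Interface

Orientations are given as a unit quaternion [w, x, y, z].
In Python, from rig import manip, eyes, job gives the robot as it stands.
- The arm moves only by the tool drive_tool, never from a script. Its argument "rows" is a list of rows, each a list of 3 entries, a list of its own where there are three numbers: the turn, a rotation vector about the world's x, y, z in rad, then the shift along the world's x, y, z in cm, then the finger opening in cm, from 0 to 8.54. A call has 1 to 8 rows; each row shifts and turns the commanded pose from where the row before left it; what a row does not reach is not made up. A row lasts 1/8 s, in which the tool goes at most 62.5 mm and 10.7 degrees, less where a joint would pass 70% of its speed; a pose out of reach is approached as far as the arm can. A call is refused whole if a number of a shift passes 6.25 or a number of a turn 0.188, either way. A call with a gripper value outside its range is refused whole. The fingers move at their own pace and stop on an object; "force" is the grip in N (left out, the last holds). Time passes only in rows, so rows that do not move let the fingers close. It gives the time, the measured TCP pose, the force, the opening and the grip force at its end, in the units of the state.
- manip.get_state(): the state, without advancing time (a new reading comes with each control period).
- eyes.get_image(name): name is "scene" or "top" or "wrist"; returns the picture (480x640x3 uint8, red, green, blue); there is no depth.
- eyes.get_calibration(name): a dict with "camera_matrix" (3x3 intrinsics, pixels), "view" (4x4, takes a point from world to camera coordinates). Camera axes: x right, y up, looking along -z (the intrinsics and any distortion apply to the point x, -y, -z); pixel columns grow to the right and rows downward; lengths in m; the calibration is good to about 2 mm. A picture is of the moment at which its call begins: read the wrist's pose just before it. get_calibration takes no time and is no camera call; for the wrist camera it gives the pose at the moment of the call.
- job.sign_off(): hands the job in; it is judged then, once.
The state is a dict: "clock": time; "qpos": joint angles; "qd": joint speeds; "effort": joint torques, N m; "position": TCP position; "ee_rot": TCP orientation; "contact_force": force on the tool from outside, world axes, zero at the start; "moment": the same for the moment, N m; "width": finger opening in m; "gripper_force": force on a finger pad.
Only numpy, scipy, OpenCV 4.12 (cv2) and the standard library are available. Lean on these libraries where they do the work, as an engineer would, in place of code of your own. Each camera call takes 0.05 s, during which the arm holds its last target. There are 200 camera calls.

## Working session

There is one attempt and no reset: what is moved stays moved. The work goes in short steps, Python scripts to look and compute and a tool call to move; the robot and the scene stay as the last step left them, time stands still between calls to the robot, and variables do not carry over. Pictures are saved under pics/ and viewed, at most 10 in all, crops included, and the job is handed in when it is done.

Besides the shell and the picture viewer there is one more tool, called after "Emit:" as a command line: name --argument value ..., lists and objects as JSON in quotes. drive_tool: Moves the arm, as the interface text tells. Its arguments: {"type":"object","properties":{"rows":{"type":"array"},"force":{"type":"number"}},"required":["rows"]}

```bash
mkdir -p pics; cat > h.py <<'E'
import numpy as np,cv2
from rig import manip,eyes,job
def snap(n,f):
    c=eyes.get_calibration(n); im=eyes.get_image(n); cv2.imwrite(f'pics/{f}.png',im[:,:,::-1]); np.savez(f'pics/{f}.npz',K=c['camera_matrix'],V=c['view']); return im,c
def ray(K,V,u,v,z):
    K=np.array(K);V=np.array(V)
    d=np.linalg.inv(K)@[u,v,1]; d=np.array([d[0],-d[1],-d[2]])
    R=V[:3,:3]; o=-R.T@V[:3,3]; d=R.T@d
    return o+d*(z-o[2])/d[2]
def proj(K,V,p):
    q=np.array(V)[:3]@[*p,1]; q=np.array(K)@[q[0],-q[1],-q[2]]; return q[:2]/q[2]
E
python3 - <<'E'
from h import *
for n in('top','scene'):
    im,c=snap(n,n+'0'); print({k:np.round(v,3).tolist() for k,v in c.items()})
print(manip.get_state())
E
```

```text
{'camera_matrix': [[564.617, 0.0, 321.229], [0.0, 564.617, 237.846], [0.0, 0.0, 1.0]], 'view': [[0.007, -1.0, -0.004, 0.033], [0.996, 0.007, 0.093, -0.608], [-0.093, -0.005, 0.996, -1.408], [0.0, 0.0, 0.0, 1.0]]}
{'camera_matrix': [[568.333, 0.0, 317.662], [0.0, 568.333, 235.545], [0.0, 0.0, 1.0]], 'view': [[-0.05, 0.999, -0.008, 0.02], [-0.87, -0.04, 0.492, 0.498], [0.491, 0.032, 0.871, -1.619], [0.0, 0.0, 0.0, 1.0]]}
{'clock': 0.1, 'qpos': array([-1.42295541e+00,  2.76518982e-01,  1.50596610e+00, -1.12912478e-05,
        1.36070168e+00, -1.20980660e-01]), 'qd': array([ 0.00059572, -0.00178327, -0.00289098, -0.00075302,  0.00251865,
        0.00014056]), 'effort': array([ 1.19637261e-03, -4.17701590e+01, -2.46404546e+01, -2.21789251e-04,
        5.82336477e-03,  2.87261543e-06]), 'position': array([ 0.15265468, -0.55391517,  0.24154959]), 'ee_rot': array([-7.96906518e-04,  9.90979989e-01,  1.34007563e-01, -1.62242395e-05]), 'contact_force': array([-0.15044038,  0.15172237,  0.16456538]), 'moment': array([-0.01542766, -0.01051551,  0.00570047]), 'gripper_force': 0.0, 'width': 0.08530512404482439}
```

View pics/top0.png

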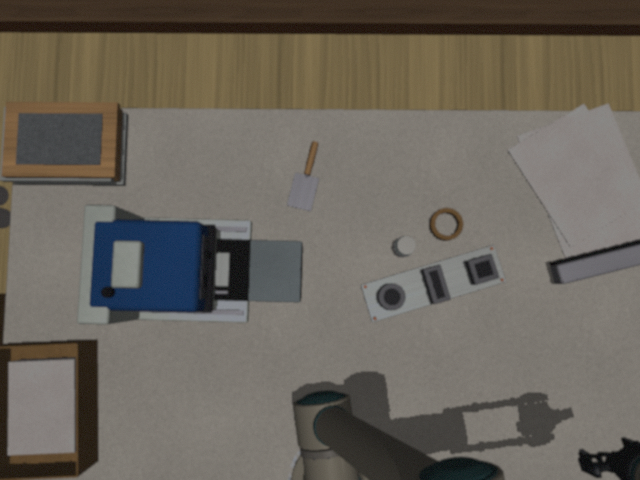

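View pics/scene0.png

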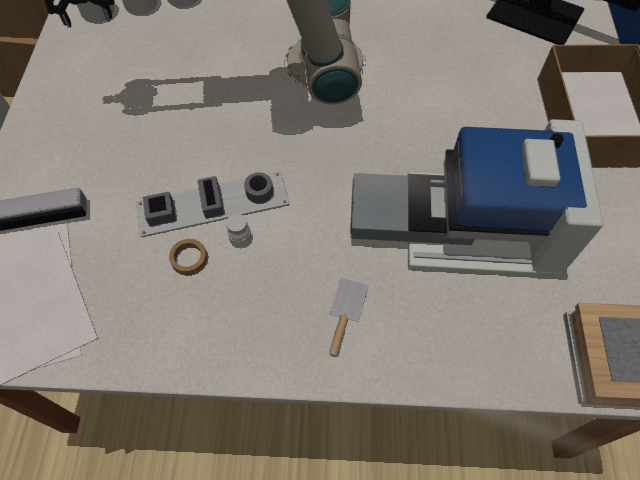

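The top view shows the tray's front edge at column ~301 (rows 241–301). The round eye is at (391,296), the long at (436,284), the square at (483,268), and the jar at (404,246). The tray slides home toward image left (+y). Next I refine the positions.

```bash
python3 - <<'E'
from h import *
d={n:np.load(f'pics/{n}0.npz') for n in('top','scene')}
T=cv2.imread('pics/top0.png');S=cv2.imread('pics/scene0.png')
def blob(im,n,c,z,r=14,th=70):
    g=cv2.cvtColor(im,cv2.COLOR_BGR2GRAY)[c[1]-r:c[1]+r,c[0]-r:c[0]+r]
    k,l,s,ce=cv2.connectedComponentsWithStats((g<th).astype(np.uint8))
    i=1+np.argmax(s[1:,4]); p=ce[i]+[c[0]-r,c[1]-r]
    print(n,p.round(1),s[i].tolist(),ray(d[n]['K'],d[n]['V'],*p,z).round(4))
for c in((391,296),(435,284),(483,268)): blob(T,'top',c,.05)
for c in((259,185),(209,194),(158,206)): blob(S,'scene',c,.05)
def p(n,u,v,z): print(n,u,v,ray(d[n]['K'],d[n]['V'],u,v,z).round(4))
hs=cv2.cvtColor(T,cv2.COLOR_BGR2GRAY).astype(int)
for v in(250,270,292): print(v,hs[v,294:308].tolist())
for u in(262,290): print(u,hs[232:248,u].tolist(),hs[294:308,u].tolist())
p('top',301,241,.083);p('top',301,301,.083);p('top',249.5,241,.083);p('top',249.5,302,.083)
for q in((355,174),(351,235),(408,239),(409,175)):p('scene',*q,.083)
p('top',404,246,.075);p('top',447,224,.024)
cv2.imwrite('pics/c1.png',np.hstack([cv2.resize(T[215:325,235:345],None,fx=3.6,fy=3.6),cv2.resize(S[150:260,330:440],None,fx=3.6,fy=3.6)]))
E
```

```text
top [391.6 296.4] [6, 6, 18, 18, 255] [ 0.4611 -0.1382  0.05  ]
top [436.7 283.7] [7, 0, 18, 28, 275] [ 0.4935 -0.2504  0.05  ]
top [483.7 268.8] [5, 5, 21, 21, 293] [ 0.5312 -0.3676  0.05  ]
scene [257.4 182.6] [4, 4, 18, 16, 221] [ 0.4626 -0.1395  0.05  ]
scene [208.7 192.2] [8, 0, 13, 26, 237] [ 0.4952 -0.2515  0.05  ]
scene [156.6 203.8] [4, 3, 19, 18, 260] [ 0.533  -0.3684  0.05  ]
250 [92, 93, 94, 93, 93, 92, 83, 68, 73, 98, 115, 122, 126, 125]
270 [93, 93, 94, 92, 90, 84, 68, 63, 91, 117, 123, 125, 123, 123]
292 [95, 94, 92, 92, 92, 77, 67, 83, 113, 123, 125, 123, 125, 124]
262 [124, 122, 127, 127, 125, 125, 123, 106, 92, 86, 91, 89, 90, 91, 91, 89] [91, 94, 94, 93, 94, 92, 92, 99, 114, 119, 122, 124, 122, 124]
290 [121, 121, 121, 121, 120, 120, 120, 114, 103, 94, 91, 93, 91, 92, 92, 92] [91, 93, 93, 94, 94, 93, 92, 94, 112, 123, 127, 124, 125, 124]
top 301 241 [0.5947 0.0866 0.083 ]
top 301 301 [0.4488 0.0851 0.083 ]
top 249.5 241 [0.5939 0.2127 0.083 ]
top 249.5 302 [0.4455 0.2099 0.083 ]
scene 355 174 [0.4511 0.0907 0.083 ]
scene 351 235 [0.6146 0.0849 0.083 ]
scene 408 239 [0.6189 0.2089 0.083 ]
scene 409 175 [0.4484 0.216  0.083 ]
top 404 246 [ 0.5848 -0.1662  0.075 ]
top 447 224 [ 0.646  -0.2836  0.024 ]
```

View pics/c1.png

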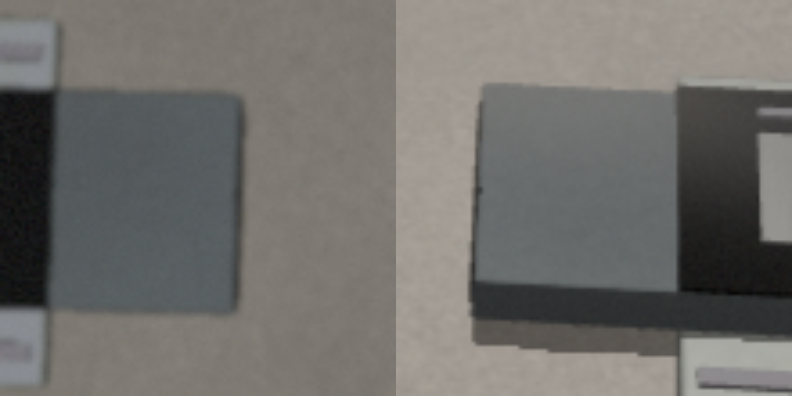

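Both views agree: the face's middle is at about (0.521, 0.087) with the slide along +y, turned ~1.5°. The round eye is at (0.462, −0.139). I move over to a point before the tray face, turning the tool so the closing axis lies along x.

Emit:
drive_tool --rows '[[[0,0,0.08],[2.3,3.6,0],0],[[0,0,0.08],[2.3,3.6,0],0],[[0,0,0.08],[2.3,3.6,0],0],[[0,0,0.08],[2.3,3.6,0],0],[[0,0,0.08],[2.3,3.6,0],0],[[0,0,0.08],[2.3,3.6,0],0],[[0,0,0.08],[2.3,3.6,0],0],[[0,0,0.08],[2.3,3.6,0],0]]' --force 30

```text
clock: 1.1
position: [0.3371, -0.265, 0.2421]
ee_rot: [-0.0, 0.898, 0.44, -0.0]
contact_force: [0.4, -1.2, 0.7]
width: -0.0003
gripper_force: 0.0
```

Emit:
drive_tool --rows '[[[0,0,0.08],[2.3,3.6,0],0],[[0,0,0.08],[2.3,3.6,0],0],[[0,0,0.08],[2.3,3.6,0],0],[[0,0,0.08],[2.3,3.6,0],0],[[0,0,0.08],[2.3,3.6,0],0],[[0,0,0.08],[2.3,3.6,0],0],[[0,0,0.08],[2.3,3.6,0],0],[[0,0,0.08],[2.3,3.6,0],0]]'

```text
clock: 2.1
position: [0.5211, 0.023, 0.2419]
ee_rot: [-0.0, 0.714, 0.7, -0.0]
contact_force: [-0.2, -0.2, 0.4]
width: -0.0003
gripper_force: 0.0
```

Emit:
drive_tool --rows '[[[0,0,0],[0,0,-3],0],[[0,0,0],[0,0,-3],0],[[0,0,0],[0,0,-3],0],[[0,0,0],[0,0,-3],0],[[0,0,0],[0,0,-3],0],[[0,0,0],[0,0,-2],0],[[0,0,0],[0,0,-1.3],0],[[0,0,0],[0,0,0],0]]'

```text
clock: 3.1
position: [0.52, 0.0216, 0.0585]
ee_rot: [-0.001, 0.715, 0.699, -0.001]
contact_force: [0.8, -0.2, -0.5]
width: -0.0002
gripper_force: 0.0
```

```bash
python3 - <<'E'
from h import *
im,c=snap('scene','s2'); cv2.imwrite('pics/s2c.png',cv2.resize(im[80:300,200:500,::-1],None,fx=2.5,fy=2.5))
E
```

```text
(no output)
```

View pics/s2c.png

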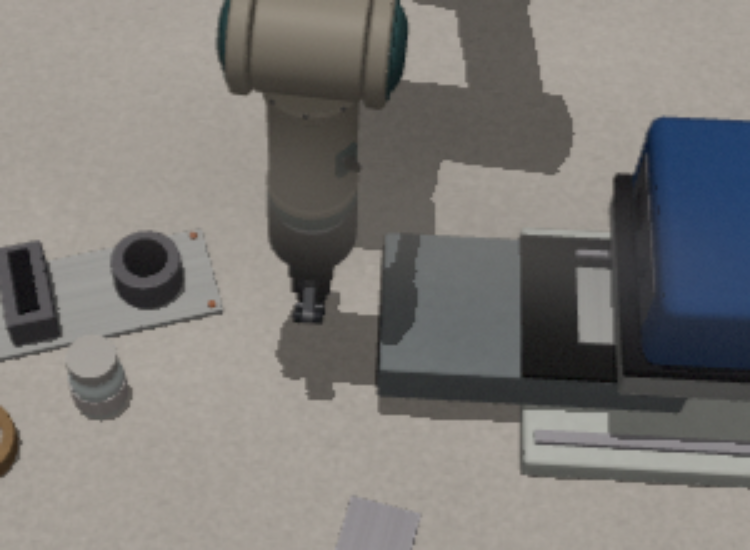

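The crop shows the closed fingers at (310,310), standing clear in front of the tray face (left edge at column ~380). Now I push along +y and watch the force.

Emit:
drive_tool --rows '[[[0,0,0],[0,1,0],0],[[0,0,0],[0,1,0],0],[[0,0,0],[0,1,0],0],[[0,0,0],[0,1,0],0],[[0,0,0],[0,1,0],0],[[0,0,0],[0,1,0],0],[[0,0,0],[0,1,0],0],[[0,0,0],[0,1,0],0]]'

```text
clock: 4.15
position: [0.5212, 0.1018, 0.0594]
ee_rot: [0.001, 0.715, 0.699, 0.0]
contact_force: [1.1, -3.9, -0.4]
width: -0.0003
gripper_force: 2.1
```

Emit:
drive_tool --rows '[[[0,0,0],[0,0.9,0],0],[[0,0,0],[0,0.9,0],0],[[0,0,0],[0,0.9,0],0],[[0,0,0],[0,0.9,0],0],[[0,0,0],[0,0.9,0],0],[[0,0,0],[0,0.9,0],0]]'

```text
clock: 4.9
position: [0.5209, 0.1562, 0.0594]
ee_rot: [0.0, 0.715, 0.699, 0.0]
contact_force: [1.9, -5.0, -0.3]
width: -0.0002
gripper_force: 2.0
```

Emit:
drive_tool --rows '[[[0,0,0],[0,0.5,0],0],[[0,0,0],[0,0.5,0],0],[[0,0,0],[0,0.5,0],0],[[0,0,0],[0,0.4,0],0],[[0,0,0],[0,0.3,0],0],[[0,0,0],[0,0.3,0],0],[[0,0,0],[0,0.3,0],0]]'

```text
clock: 5.78
position: [0.5207, 0.1779, 0.0594]
ee_rot: [0.004, 0.713, 0.701, -0.004]
contact_force: [3.1, -26.2, 5.3]
width: -0.0002
gripper_force: 13.6
```

```bash
python3 - <<'E'
from h import *
a,c=snap('scene','s3'); b,_=snap('top','t3'); s=manip.get_state(); print(s['position'],s['contact_force'])
cv2.imwrite('pics/c3.png',cv2.cvtColor(np.hstack([cv2.resize(a[100:290,330:600],None,fx=1.48,fy=1.48),cv2.resize(b[190:340,70:340],(400,281))]) if 0 else np.vstack([cv2.resize(a[100:290,330:600],(430,302)),cv2.resize(b[190:340,70:340],(430,239))]),cv2.COLOR_RGB2BGR))
E
```

```text
[0.52072177 0.17787932 0.05941714] [  2.79234046 -22.34778603   3.41473732]
```

View pics/c3.png

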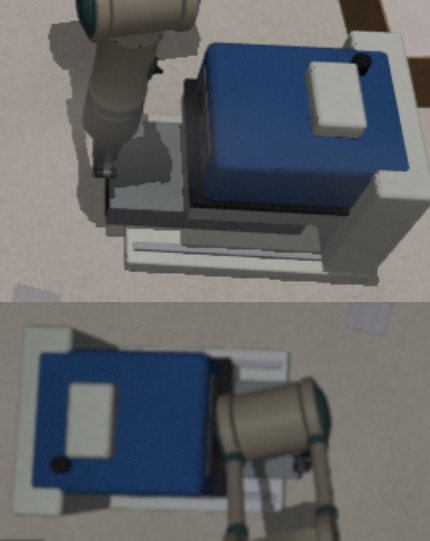

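The picture shows the tray moved well in, with the fingers at its face (crop ~(107,175)). The pad is now fully under the hood. I'll check numerically that the face stands 30 mm outside the base.

```bash
python3 - <<'E'
from h import *
d=np.load('pics/top0.npz');T=cv2.imread('pics/top0.png',0).astype(int)
for v in(228,312): print(v,T[v,242:258].tolist())
for u,v in((250.8,228),(249,312)): print('base',ray(d['K'],d['V'],u,v,.028).round(4))
e=np.load('pics/s3.npz');S=cv2.imread('pics/s3.png',0).astype(int)
for v in(215,222,228): print(v,S[v,388:404].tolist())
for v in (222,228): print('face top',ray(e['K'],e['V'],396.5,v,.083).round(4))
S0=cv2.imread('pics/scene0.png',0).astype(int)
for v in(215,228): print(v,S0[v,345:361].tolist())
for v in(215,228): print('face0',ray(e['K'],e['V'],351.7,v,.083).round(4))
print('base sc',ray(e['K'],e['V'],408.7,250,.028).round(4))
E
```

```text
228 [118, 123, 122, 117, 119, 127, 135, 129, 107, 93, 107, 117, 120, 120, 124, 120]
312 [115, 121, 133, 136, 127, 104, 94, 107, 118, 120, 121, 122, 123, 123, 121, 120]
base [0.632  0.2173 0.028 ]
base [0.4194 0.2178 0.028 ]
215 [87, 89, 86, 86, 84, 85, 88, 72, 33, 15, 36, 52, 58, 57, 57, 57]
222 [85, 86, 86, 87, 85, 87, 87, 71, 26, 14, 35, 50, 56, 57, 83, 104]
228 [86, 88, 87, 87, 87, 85, 84, 70, 29, 9, 38, 92, 104, 107, 105, 105]
face top [0.577  0.1847 0.083 ]
face top [0.5923 0.1845 0.083 ]
215 [158, 159, 159, 160, 158, 158, 76, 89, 106, 106, 106, 106, 106, 105, 106, 105]
228 [158, 158, 156, 156, 154, 85, 42, 55, 62, 65, 72, 76, 81, 84, 86, 89]
face0 [0.5633 0.0854 0.083 ]
face0 [0.5968 0.0861 0.083 ]
base sc [0.6164 0.2177 0.028 ]
```

Base front y≈0.2175 and face ≈0.186 give ~31 mm, which matches home. One small extra push should confirm the stop is rigid.

Emit:
drive_tool --rows '[[[0,0,0],[0,0.2,0],0],[[0,0,0],[0,0.1,0],0],[[0,0,0],[0,0,0],0],[[0,0,0],[0,0,0],0]]'

```text
clock: 6.38
position: [0.5207, 0.1779, 0.0595]
ee_rot: [0.005, 0.713, 0.701, -0.006]
contact_force: [3.1, -30.6, 5.2]
width: 0.0001
gripper_force: 15.2
```

Position unchanged, so the tray is on the stop. Back off, rise, and go toward the round eye.

Emit:
drive_tool --rows '[[[0,0,0],[0,-1,0],0],[[0,0,0],[0,-2,0],0],[[0,0,0],[0,-3,0],0],[[0,0,0],[0,-3,0],0],[[0,0,0],[0,0,3],0],[[0,0,0],[0,0,4],0],[[0,0,0],[0,0,4],0],[[0,0,0],[0,0,0],0]]'

```text
clock: 7.38
position: [0.5223, 0.0971, 0.1724]
ee_rot: [0.002, 0.715, 0.699, 0.003]
contact_force: [0.8, 0.9, 0.2]
width: -0.0002
gripper_force: 0.0
```

Emit:
drive_tool --rows '[[[0,0,0],[-1,-4,0],0],[[0,0,0],[-1,-4,0],0],[[0,0,0],[-1,-4,0],0],[[0,0,0],[-1,-4,0],0],[[0,0,0],[-1,-4,0],0],[[0,0,0],[-0.9,-3,0],0],[[0,0,0],[0,0,0],0]]'

```text
clock: 8.25
position: [0.4603, -0.1342, 0.1681]
ee_rot: [-0.001, 0.716, 0.698, -0.0]
contact_force: [-0.4, 0.2, -0.3]
width: -0.0
gripper_force: 0.0
```

```bash
python3 - <<'E'
from h import *
im,c=snap('wrist','w4'); s=manip.get_state(); print(s['position'],s['ee_rot'],proj(c['camera_matrix'],c['view'],(.462,-.139,.05)))
E
```

```text
[ 0.46066466 -0.13316174  0.16822209] [-1.47483362e-03  7.15636911e-01  6.98470916e-01  1.24937473e-04] [328.98867223 238.6876802 ]
```

View pics/w4.png

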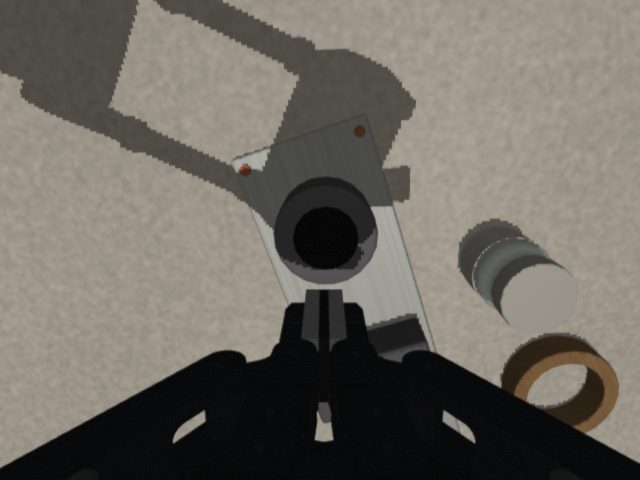

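The wrist view shows the round window at (326,239), within 3 px (~1 mm) of where my estimate projects (329,239). I descend to TCP z ≈ 0.088 and hold.

Emit:
drive_tool --rows '[[[0,0,0],[0.1,-0.5,-1],0],[[0,0,0],[0,0,-2],0],[[0,0,0],[0,0,-2],0],[[0,0,0],[0,0,-1.5],0],[[0,0,0],[0,0,-1],0],[[0,0,0],[0,0,-0.5],0],[[0,0,0],[0,0,0],0],[[0,0,0],[0,0,0],0]]'

```text
clock: 9.3
position: [0.4631, -0.1385, 0.0898]
ee_rot: [0.001, 0.715, 0.699, 0.0]
contact_force: [0.3, 0.3, -0.4]
width: 0.0
gripper_force: 0.0
```

Emit:
drive_tool --rows '[[[0,0,0],[0,0,0],0],[[0,0,0],[0,0,0],0],[[0,0,0],[0,0,0],0],[[0,0,0],[0,0,0],0],[[0,0,0],[0,0,0],0],[[0,0,0],[0,0,0],0],[[0,0,0],[0,0,0],0],[[0,0,0],[0,0,0],0]]'

```text
clock: 10.3
position: [0.4627, -0.1384, 0.0893]
ee_rot: [0.0, 0.715, 0.699, 0.0]
contact_force: [-0.1, -0.5, -0.5]
width: -0.0001
gripper_force: 0.0
```

Emit:
drive_tool --rows '[[[0,0,0],[0,0,0],0],[[0,0,0],[0,0,0],0],[[0,0,0],[0,0,0],0],[[0,0,0],[0,0,0],0],[[0,0,0],[0,0,0],0],[[0,0,0],[0,0,0],0],[[0,0,0],[0,0,0],0],[[0,0,0],[0,0,0],0]]'

```text
clock: 11.3
position: [0.4627, -0.1384, 0.0893]
ee_rot: [0.0, 0.715, 0.699, 0.0]
contact_force: [0.3, -0.7, -0.0]
width: 0.0004
gripper_force: 0.0
```

Emit:
drive_tool --rows '[[[0,0,0],[0,0,0],0],[[0,0,0],[0,0,0],0],[[0,0,0],[0,0,1],0],[[0,0,0],[0,0,2],0],[[0,0,0],[0,0,3],0],[[0,0,0],[0,0,3],0],[[0,0,0],[0,0,1],0],[[0,0,0],[0,0,0],0]]'

```text
clock: 12.3
position: [0.4629, -0.1384, 0.1898]
ee_rot: [0.001, 0.715, 0.699, 0.0]
contact_force: [0.0, 0.4, -0.1]
width: 0.0
gripper_force: 0.0
```

```bash
python3 - <<'E'
from h import *
print(job.sign_off())
E
```

```text
the job is handed in; nothing more can be done
None
```

The tray was pushed home until it stopped rigidly, the closed fingertips were then held about 28 mm above the middle of the round eye for over two seconds with no contact felt, and the job is handed in (no verdict was returned).

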